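# Load a specimen dish under a ratchet magnifier

## Task

Raise the magnifier notch by notch by the black knob on its rail until the pawl catches in the top notch, and let go so that the pawl carries it. Slide the white carrier with its petri dish fully home against the end stop under the raised lens and let go of it. Then hold the red pawl lever down until the magnifier has sunk all the way down over the dish, and release the lever; the dish stays upright in the carrier's nest throughout, and the onion is left alone.

Things in the scene. Friction and masses are not known exactly. Their poses are not given: they have to be found in the camera images.
- magnifier_stand: Grey magnifier stand, fixed down, may be turned. Origin on the worktop under the lens centre, z up; its +x points to the column (62 mm wide, 134 mm tall; rail axis at x = +78 mm). A guide channel for the carrier runs along its y, open at the -y side: rails 9 mm tall and 76 mm apart up to y = -55 mm, then flared to about 106 mm apart at y = -94 mm. No floor: the carrier slides on the worktop.
- stage_center (a point): Point of the stand at x = y = 0, 4 mm above the worktop, axes as the stand's: where the carrier's nest centre must come. The carrier then rests against the end stop, a 9 mm tall bar across the channel whose near face is at y = +37.5 mm.
- lens_rail (a joint): Height of the magnifier (vertical slide): 0 = fully down, 0.081 m = upper stop. A sprung pawl holds it at about 0.012, 0.027, 0.042, 0.057 and 0.072 m (top notch), once lifted 1 to 5 mm past that. Lifting takes about 12 N. With the pawl off, a damper lets it sink at about 0.07 m/s. Its black lens ring, outer diameter 90 mm, lies 12 to 30 mm above the worktop when down.
- rail_knob (a point): Centre of the black round knob on top of the rail (diameter 32, height 20 mm: it reaches 10 mm above and below this point). At x = +78 mm, y = 0 in the stand's frame; 168 mm above the worktop when the magnifier is down, rising with it. Free to grip from above.
- pawl_lever (a joint): Angle of the pawl lever: 0 = pawl in the teeth, 0.32 rad = its stop; a spring brings it back. The pawl is off the teeth above about 0.20 rad.
- lever_pad (a point): Centre of the upper face of the red press pad (26 x 28 x 6 mm) at the outer end of the pawl lever: at x = +78, y = +112, z = +98.5 mm in the stand's frame at rest. The pivot lies along the stand's x at y = +22, z = +67.5 mm. Press the pad straight down with about 2 to 4 N: 18 mm down the pawl is off the teeth, 29 mm down it is at its stop.
- carrier_nest (a point): Centre of the nest floor of the loose white dish carrier, 4 mm above its underside. The nest is a round cup, outer diameter 72, inner 66, rim 9 mm high. A flat strip, 34 mm wide and 5 mm thick, runs from it along the carrier's -y to the grip tab. It goes into the channel nest first, its +y along the stand's +y; about 0.15 kg.
- carrier_grip (a point): Middle of the carrier's blue upright grip tab (14 mm thick along the carrier's x, 36 mm long along its y, top 44 mm above the worktop), 130 mm from the nest centre along the carrier's -y, 26 mm above the worktop. Grip it across its thickness.
- dish_center (a point): Centre of the loose petri dish (diameter 61, height 15 mm) that stands in the carrier's nest; 7.5 mm above its underside, z along its axis. Its top is 19 mm above the worktop, so it does not pass under the lowered lens ring.
- onion_center (a point): Brown onion, about 60 mm across and 71 mm tall, loose on the right of the worktop; a bystander. Point 30 mm above its underside.
Not all that is in view belongs to the job. Leave any pink look-alike of the part that bears carrier_nest alone. There is more than one size of the part that bears dish_center; the job needs the larger.

How it is judged:
By the outcome, as a careful person would: the job done as asked, in the order asked, and still so for the second after the job is handed in, with the robot touching nothing.
It also fails if it takes over 72 s, if anything falls off the work surface, if the arm or the gripper's body presses on something with over 40 N, if the wrist force passes 120 N, or if a joint passes its speed limit or range.

## Robot

A 6-joint arm with a two-finger parallel gripper is mounted at the origin on a cart in front of the work surface, level with it; the furniture and walls round the work are solid. World frame = base frame: x ahead of the robot, y to its left, z up, the work surface at z = 0. Lengths are in m, angles in rad, forces in N, time in s.
With the tool pointing down it reaches from about 0.375 to 0.9 m from the base axis. Payload 3.1 kg.
Tool frame: the origin (TCP) lies where the fingers leave the gripper's body, on its centre line; the fingertips stand 70 mm ahead of it and the grasp point (between the pads) lies 51 mm ahead of it; x points along the fingers, y is the direction in which the jaws open and shut, and the axes are right-handed (so a half turn about x gives the same grasp; the last joint's range is limited). The gripper opens to 87 mm and grips with 3 to 60 N. Pads are 19 mm wide; open, the fingers measure 117 mm over their backs; the gripper's body (75 mm by 190 mm) begins 51 mm behind the grasp point.
Start: joints at [1.117, 0.527, 1.433, -0, 1.181, -0.178], TCP at [0.17, 0.601, 0.292] pointing down, gripper open.
Joint ranges: [-3.08, 3.08], [-0.75, 2.2], [0.22, 2.44], [-1.43, 4.57], [0, 2.65], [-2.85, 2.85]. Speed limits (rad/s): [2.79, 2.79, 3.14, 3.14, 3.14, 3.14].

## Interface

Orientations are given as a 3x3 rotation matrix whose columns are the frame's x, y, z axes.
In Python, from cell import get_obs, grab_frame, camera_params, close_job gives the robot as it stands.
- The arm moves only by the tool carry_out, never from a script. Its argument "plan" is a list of rows, each an object with "travel": the shift along the tool's x, y, z in units of 50 mm (1.0 is 50 mm), a list of three; "twist": the turn about the tool's x in degrees. In form: [{"travel": [x, y, z], "twist": twist}, ...]. A call has 1 to 12 rows; each row shifts and turns the commanded pose from where the row before left it, along the tool's axes as they then stand; what a row does not reach is not made up. A row lasts 1/8 s, in which the tool goes at most 62.5 mm and 10.7 degrees, less where a joint would pass 70% of its speed; a pose out of reach is approached as far as the arm can. A call is refused whole if a number of a shift passes 1 or a number of a turn 10.7, either way. A call with a gripper value outside its range is refused whole. "fingers" is the opening, from 0 (shut) to 1 (fully open), set as the call begins (left out, the last holds). The fingers move at their own pace and stop on an object; "newtons" is the grip in N (left out, the last holds). Time passes only in rows, so rows that do not move let the fingers close. It gives the time, the measured TCP pose, the force and the opening at its end, in the units of the state.
- get_obs(): the state, without advancing time (a new reading comes with each control period).
- grab_frame(name): name is "scene" or "top"; returns the picture (420x560x3 uint8, red, green, blue); there is no depth.
- camera_params(name): a dict with "camera_matrix" (3x3 intrinsics, pixels), "rvec" (rotation vector, rad) and "tvec" (3), from world to camera coordinates, as OpenCV has them. Camera axes: x right, y down, z forward; pixel columns grow to the right and rows downward; lengths in m; the calibration is good to about 2 mm. A picture is of the moment at which its call begins. camera_params takes no time and is no camera call.
- close_job(): hands the job in, once; it reports no verdict.
The state is a dict: "time": time; "joint_pos": joint angles; "joint_vel": joint speeds; "joint_efforts": joint torques, N m; "tcp_pos": TCP position; "ee_rot": TCP orientation; "ft_force": force on the tool from outside, world axes, zero at the start; "torque": the same for the moment, N m; "gripper_width": finger opening in m.
Only numpy, scipy, OpenCV 4.12 (cv2) and the standard library are available. Lean on these libraries where they do the work, as an engineer would, in place of code of your own. Each camera call takes 0.05 s, during which the arm holds its last target.

## Working session

There is one attempt and no reset: what is moved stays moved. The work goes in short steps, Python scripts to look and compute and a tool call to move; the robot and the scene stay as the last step left them, time stands still between calls to the robot, and variables do not carry over. Pictures are saved under pics/ and viewed, and the job is handed in when it is done.

Besides the shell and the picture viewer there is one more tool, called after "Emit:" by a JSON object that holds its "method" and its "body". carry_out: Moves the arm, as the interface text tells. Its arguments: {"type":"object","properties":{"plan":{"type":"array","items":{"type":"object","properties":{"travel":{"type":"array","items":{"type":"number"}},"twist":{"type":"number"}}}},"fingers":{"type":"number"},"newtons":{"type":"number"}},"required":["plan"]}

```bash
mkdir -p pics; ls
python3 - <<'E'
from cell import *
import cv2
o=get_obs()
for k,v in o.items(): print(k,v)
for n in ("scene","top"):
    p=camera_params(n);print(n,p)
    cv2.imwrite(f"pics/{n}0.png",grab_frame(n)[:,:,::-1])
E
```

```text
pics
time 0.0
joint_pos [ 1.11648104e+00  5.28473252e-01  1.43392472e+00  1.55439065e-05
  1.18137344e+00 -1.78504064e-01]
joint_vel [ 0.00039474 -0.00100992 -0.00111543  0.00057705 -0.0003614  -0.00078054]
joint_efforts [ 3.61648426e-05 -4.40047538e+01 -1.76592511e+01  6.33177278e-02
  5.82285156e-02 -1.55190119e-04]
tcp_pos [0.16991258 0.60084776 0.29125998]
ee_rot [[-9.69065669e-04  2.72332241e-01  9.62202791e-01]
 [-1.95144300e-03  9.62200896e-01 -2.72333670e-01]
 [-9.99997626e-01 -2.14159311e-03 -4.00995010e-04]]
ft_force [-1.42350675  0.27403309 -0.33109594]
torque [0.0292466  0.00672379 0.01083297]
gripper_width 0.08712334092167062
scene {'camera_matrix': array([[515.1814957 ,   0.        , 272.98840619],
       [  0.        , 515.1814957 , 211.81239512],
       [  0.        ,   0.        ,   1.        ]]), 'rvec': array([ 2.0288779 , -0.52758658,  0.30642298]), 'tvec': array([-0.5219867 ,  0.18784542,  1.15653484])}
top {'camera_matrix': array([[481.04581377,   0.        , 279.90064293],
       [  0.        , 481.04581377, 210.94807243],
       [  0.        ,   0.        ,   1.        ]]), 'rvec': array([ 2.18833434, -2.13287185,  0.08750965]), 'tvec': array([-0.12797185,  0.54623231,  1.18971806])}
```

View pics/scene0.png

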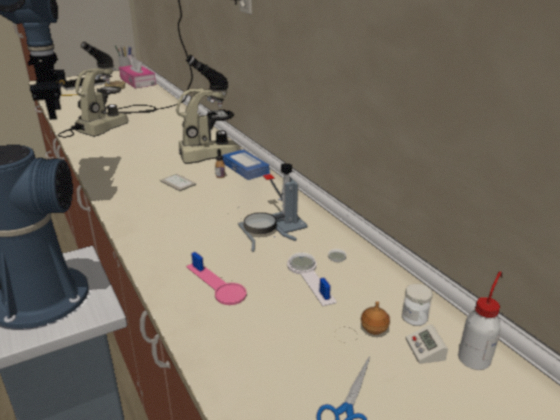

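View pics/top0.png

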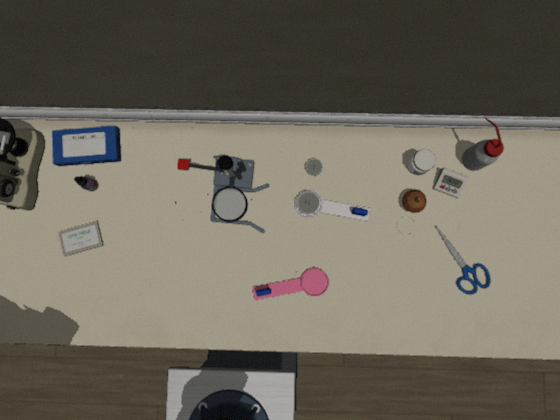

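Run:
```python
import cv2,numpy as np
a=cv2.imread("pics/top0.png");b=cv2.imread("pics/scene0.png")
c=cv2.resize(a[130:270,165:375],None,fx=3.8,fy=3.8,interpolation=cv2.INTER_CUBIC);cv2.imwrite("pics/c1.png",c)
c=cv2.resize(b[150:320,180:400],None,fx=3.5,fy=3.5,interpolation=cv2.INTER_CUBIC);cv2.imwrite("pics/c2.png",c)
```

```text
(no output)
```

View pics/c1.png

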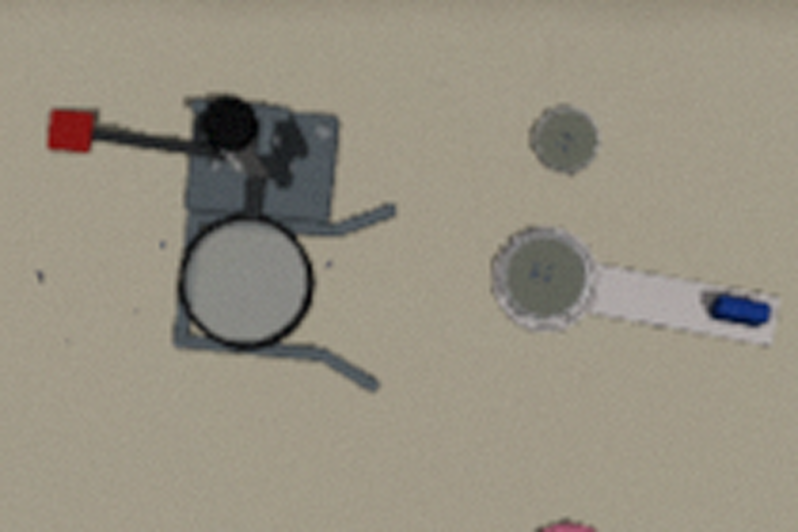

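View pics/c2.png

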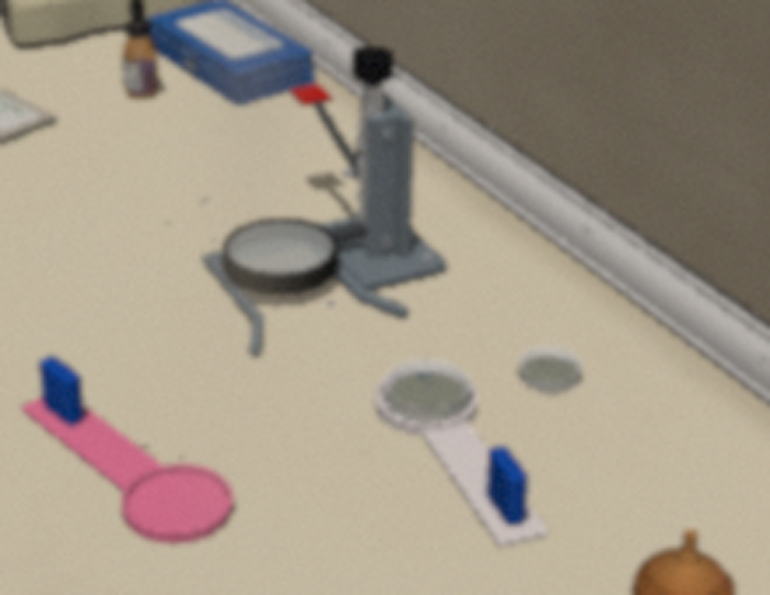

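```bash
cat > h.py <<'E'
import cv2,numpy as np
from cell import camera_params
P={n:camera_params(n) for n in("scene","top")}
def ray(n,uv):
    p=P[n];R=cv2.Rodrigues(p["rvec"])[0];c=-R.T@p["tvec"]
    d=R.T@np.linalg.inv(p["camera_matrix"])@np.array([uv[0],uv[1],1.]);return c,d/np.linalg.norm(d)
def plane(n,uv,z):
    c,d=ray(n,uv);return c+d*(z-c[2])/d[2]
def tri(us,ut):
    c1,d1=ray("scene",us);c2,d2=ray("top",ut)
    A=np.stack([d1,-d2],1);s=np.linalg.lstsq(A,c2-c1,rcond=None)[0]
    a=c1+s[0]*d1;b=c2+s[1]*d2;return (a+b)/2,np.linalg.norm(a-b)
def proj(n,X):
    p=P[n];return cv2.projectPoints(np.array(X,float).reshape(-1,1,3),p["rvec"],p["tvec"],p["camera_matrix"],None)[0].reshape(-1,2)
def blobs(im,mask,roi,minA=15):
    m=np.zeros(im.shape[:2],np.uint8);x0,y0,x1,y1=roi;m[y0:y1,x0:x1]=mask[y0:y1,x0:x1]*255
    n,l,s,c=cv2.connectedComponentsWithStats(m)
    return [(s[i,4],s[i,:4].tolist(),c[i].round(2).tolist(),l==i) for i in range(1,n) if s[i,4]>=minA]
E
python3 - <<'E'
from h import *
S=cv2.imread("pics/scene0.png").astype(int);T=cv2.imread("pics/top0.png").astype(int)
for n,I,r in(("scene",S,(180,150,400,320)),("top",T,(165,130,375,270))):
    B,G,R=I[...,0],I[...,1],I[...,2]
    for nm,m in(("red",(R>100)&(G<60)&(B<70)),("blue",(B>90)&(R<60)&(G<80)),("black",(R<45)&(G<45)&(B<45)),("white",(R>150)&(B>R-12)),("green/gray",(R<135)&(R>85)&(G>R)&(B<G)&(abs(R-B)<25))):
        for b in blobs(I,m,r): print(n,nm,b[:3], cv2.minAreaRect(np.argwhere(b[3])[:,::-1].astype(np.float32)))
for n,I in(("scene",S),("top",T)):
    print(n,[I[tuple(np.array(p)[::-1])] for p in ((308,203),(330,209)) ] if n=="top" else [I[265,302],I[285,315]])
E
```

```text
scene red (np.int32(27), [265, 175, 8, 4], [268.15, 176.52]) ((268.5, 176.5), (7.0, 3.0), 0.0)
scene blue (np.int32(93), [223, 156, 19, 17], [230.92, 163.17]) ((231.86485290527344, 164.18919372558594), (23.94701385498047, 6.5098676681518555), 35.53767776489258)
scene blue (np.int32(45), [261, 165, 8, 10], [264.71, 169.49]) ((263.9729919433594, 169.3378448486328), (8.219949722290039, 7.39795446395874), 80.53767395019531)
scene blue (np.int32(126), [192, 253, 11, 17], [197.23, 261.33]) ((197.1768035888672, 261.0914611816406), (16.785593032836914, 8.944953918457031), 83.6598129272461)
scene blue (np.int32(126), [320, 279, 10, 20], [324.67, 288.41]) ((324.5, 288.5), (19.0, 9.0), 90.0)
scene black (np.int32(21), [218, 150, 4, 10], [219.29, 154.86]) ((219.5, 154.5), (9.0, 3.0), 90.0)
scene black (np.int32(79), [282, 164, 10, 10], [286.19, 168.15]) ((286.5, 168.5), (9.0, 9.0), 90.0)
scene black (np.int32(40), [265, 223, 11, 9], [270.65, 228.08]) ((270.7751770019531, 228.10739135742188), (3.5226969718933105, 12.78001880645752), 55.00797653198242)
scene white (np.int32(165), [255, 150, 26, 19
[... 3695 characters left out ...]
en/gray (np.int32(138), [306, 159, 16, 16], [313.93, 166.77]) ((313.7500305175781, 167.25001525878906), (14.142135620117188, 14.849241256713867), 45.0)
top green/gray (np.int32(22), [228, 189, 12, 5], [232.59, 190.36]) ((233.5, 191.0), (11.0, 4.0), 0.0)
top green/gray (np.int32(279), [298, 192, 21, 22], [308.11, 202.53]) ((307.58111572265625, 202.48648071289062), (20.54987335205078, 20.056676864624023), 80.53767395019531)
top green/gray (np.int32(42), [214, 196, 8, 15], [216.38, 203.43]) ((216.06895446777344, 203.17242431640625), (13.370063781738281, 7.056422710418701), 68.19859313964844)
scene [array([111, 124, 123]), array([186, 190, 200])]
top [array([89, 83, 78]), array([167, 168, 174])]
```

Run:
```python
from h import *
T=cv2.imread("pics/top0.png");S=cv2.imread("pics/scene0.png")
for n,a,b in(("knob",(286.4,168.5),(225.1,162.2)),("pad",(268.15,176.3),(183.23,163.9)),("tab",(324.67,288.41),(360.2,210.8)),("dish",(302,262.5),(308.1,202.5)),("ring",(259.6,222.5),(229.8,204))):
    print(n,tri(a,b)[0].round(4),tri(a,b)[1].round(4))
k=plane("top",(225.1,162.2),.176);p=plane("top",(183.23,163.9),.0985);r=plane("top",(229.8,204),.028)
k2=plane("scene",(286.4,168.5),.168);p2=plane("scene",(268.15,176.3),.0985)
t=plane("top",(360.2,210.8),.044);d=plane("top",(308.1,202.5),.015)
print("planes knob",k,k2,"pad",p,p2,"ring",r,"tab",t,"dish",d)
for a,b in((k,p),(k2,p2)): v=b-a;print("knob->pad",np.hypot(*v[:2]),np.degrees(np.arctan2(-v[0],v[1])))
v=k-r;print("ring->knob",np.hypot(*v[:2]),np.degrees(np.arctan2(v[1],v[0])))
v=d-t;print("tab->dish",np.hypot(*v[:2]),np.degrees(np.arctan2(-v[0],v[1])))
# strip edges
m=((T[...,2]>150)&(T[...,0].astype(int)>T[...,2].astype(int)-12)).astype(np.uint8)
```

```text
knob [0.6436 0.0103 0.1645] 0.0004
pad [0.6503 0.1218 0.0944] 0.0016
tab [ 0.5538 -0.3159  0.0242] 0.0026
dish [ 0.575  -0.1854  0.0068] 0.0001
ring [0.5643 0.0145 0.0203] 0.0006
planes knob [0.6411141  0.00879459 0.176     ] [0.63989063 0.00366373 0.168     ] pad [0.65022648 0.12052609 0.0985    ] [0.64538701 0.11437843 0.0985    ] ring [0.56370693 0.01340309 0.028     ] tab [ 0.55286949 -0.31366178  0.044     ] dish [ 0.57392746 -0.18509274  0.015     ]
knob->pad 0.11210246635648506 -4.662496807675544
knob->pad 0.11085105565392475 -2.8420898302842104
ring->knob 0.0775442295800487 -3.407126639136514
tab->dish 0.13028213918292014 -9.301727065346725
```

Run:
```python
from h import *
f=lambda q,z:plane("top",(q[0]/3.8+165-.37,q[1]/3.8+130-.37),z)[:2]
ang=lambda a,b:np.degrees(np.arctan2(-(b-a)[0],(b-a)[1]))
print("lower rail yaw",ang(f((322,353),.009),f((180,344),.009)))
print("base right edge",f((338,116),.0),f((330,218),.0)); a,b=f((338,116),.01),f((330,218),.01);print(np.degrees(np.arctan2((a-b)[1],(a-b)[0])))
a,b=f((184,100),.005),f((177,346),.005);print("left",a,b,np.degrees(np.arctan2((a-b)[1],(a-b)[0])))
for q in((72,131),(229,123)):print(f(q,.1))
print("trunk",plane("top",(220,122),0),plane("top",(220,110),0.05))
print("onion",plane("top",(414,201),.03),"smalldish",plane("top",(313.9,166.8),.0))
```

```text
lower rail yaw -2.1859993175539945
base right edge [ 0.68363346 -0.041041  ] [ 0.6126795  -0.03783733]
-2.5852261479165874
left [0.6913386  0.06475324] [0.52192456 0.06263666] 0.715788930087075
[0.64945554 0.11932182]
[0.65687718 0.01990228]
trunk [0.78381701 0.05089594 0.        ] [0.80059192 0.04443658 0.05      ]
onion [ 0.58242512 -0.45022948  0.03      ] smalldish [ 0.66965697 -0.19880612  0.        ]
```

Emit:
{"method": "carry_out", "body": {"plan": [{"travel":[0,0,0],"twist":9.8},{"travel":[0,0,0],"twist":9.8},{"travel":[0,0,0],"twist":9.8},{"travel":[0,0,0],"twist":9.8},{"travel":[0,0,0],"twist":9.8},{"travel":[0,0,0],"twist":9.8},{"travel":[0,0,0],"twist":9.8},{"travel":[0,0,0],"twist":9.6}]}}

```text
time: 1.1
tcp_pos: [0.17, 0.6011, 0.2917]
ee_rot: [[-0.001, 0.997, -0.075], [-0.001, -0.075, -0.997], [-1.0, -0.0, 0.001]]
ft_force: [0.3, -0.2, 0.5]
gripper_width: 0.0873
```

Emit:
{"method": "carry_out", "body": {"plan": [{"travel":[0,0.7,0.75]},{"travel":[0,0.7,0.75]},{"travel":[0,0.7,0.75]},{"travel":[0,0.7,0.75]},{"travel":[0,0.7,0.75]},{"travel":[0,0.7,0.75]},{"travel":[0,0.7,0.75]},{"travel":[0,0.7,0.75]},{"travel":[0,0.7,0.75]},{"travel":[0,0.7,0.75]},{"travel":[0,0.7,0.75]},{"travel":[0,0.7,0.75]}]}}

```text
validation failed for argument at $.pl...
```

Emit:
{"method": "carry_out", "body": {"plan": [{"travel":[0,0.7,0.75],"twist":0},{"travel":[0,0.7,0.75],"twist":0},{"travel":[0,0.7,0.75],"twist":0},{"travel":[0,0.7,0.75],"twist":0},{"travel":[0,0.7,0.75],"twist":0},{"travel":[0,0.7,0.75],"twist":0},{"travel":[0,0.7,0.75],"twist":0},{"travel":[0,0.7,0.75],"twist":0},{"travel":[0,0.7,0.75],"twist":0},{"travel":[0,0.7,0.75],"twist":0},{"travel":[0,0.7,0.75],"twist":0},{"travel":[0,0.7,0.75],"twist":0}]}}

```text
time: 2.6
tcp_pos: [0.5584, 0.1217, 0.2919]
ee_rot: [[-0.001, 0.998, -0.07], [0.0, -0.07, -0.998], [-1.0, -0.001, -0.0]]
ft_force: [0.8, 1.4, -0.1]
gripper_width: 0.0871
```

Emit:
{"method": "carry_out", "body": {"plan": [{"travel":[0,0.6,0.7],"twist":0},{"travel":[0,0.6,0.7],"twist":0},{"travel":[0,0.4,0.5],"twist":0},{"travel":[0,0.25,0.22],"twist":0},{"travel":[0,0,0],"twist":0},{"travel":[0,0,0],"twist":0}]}}

```text
time: 3.35
tcp_pos: [0.6417, 0.0122, 0.292]
ee_rot: [[-0.002, 0.998, -0.069], [0.001, -0.069, -0.998], [-1.0, -0.002, -0.001]]
ft_force: [-0.5, 0.7, 0.3]
gripper_width: 0.0868
```

Run:
```python
from cell import *
import cv2,numpy as np
print(get_obs()["tcp_pos"])
a=grab_frame("top")[100:240,150:350,::-1];b=grab_frame("scene")[90:250,200:360,::-1]
cv2.imwrite("pics/a1.png",np.hstack([cv2.resize(a,(560,392),interpolation=2),cv2.resize(b,(240,240),interpolation=2) if 0 else cv2.resize(b,(392,392),interpolation=2)])[:, :800])
cv2.imwrite("pics/a2.png",cv2.resize(b,(560,560),interpolation=2))
```

```text
[0.64166705 0.01222659 0.29195453]
```

View pics/a2.png

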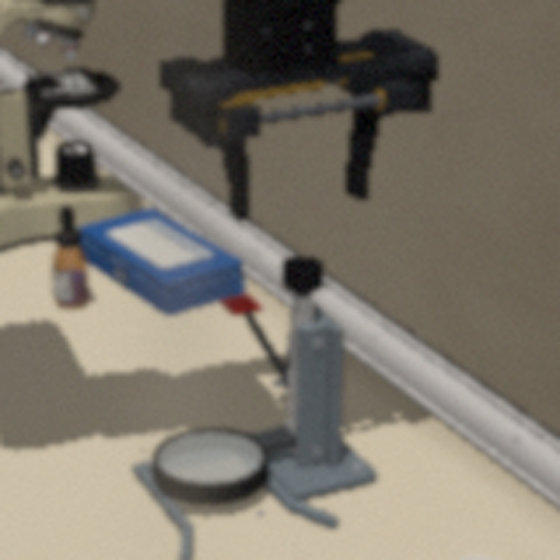

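Emit:
{"method": "carry_out", "body": {"plan": [{"travel":[0.5,0,0.07],"twist":0},{"travel":[0.5,0,0],"twist":0},{"travel":[0.3,0,0],"twist":0},{"travel":[0.16,0,0],"twist":0},{"travel":[0,0,0],"twist":0},{"travel":[0,0,0],"twist":0}]}}

```text
time: 4.2
tcp_pos: [0.6429, 0.0074, 0.2201]
ee_rot: [[0.002, 0.998, -0.07], [-0.0, -0.07, -0.998], [-1.0, 0.002, 0.0]]
ft_force: [0.5, -0.0, 0.4]
gripper_width: 0.0867
```

Emit:
{"method": "carry_out", "body": {"plan": [{"travel":[0,0,0],"twist":0},{"travel":[0,0,0],"twist":0},{"travel":[0,0,0],"twist":0},{"travel":[0,0,0],"twist":0},{"travel":[0,0,0],"twist":0},{"travel":[0,0,0],"twist":0},{"travel":[0,0,0],"twist":0},{"travel":[0,0,0],"twist":0}], "fingers": 0, "newtons": 40}}

```text
time: 5.2
tcp_pos: [0.6437, 0.0074, 0.2194]
ee_rot: [[0.003, 0.998, -0.07], [-0.0, -0.07, -0.998], [-1.0, 0.003, -0.0]]
ft_force: [5.7, 0.2, -3.6]
gripper_width: 0.0305
```

Emit:
{"method": "carry_out", "body": {"plan": [{"travel":[-0.15,0.02,0],"twist":0},{"travel":[-0.15,0,0],"twist":0},{"travel":[-0.15,0,0],"twist":0},{"travel":[-0.15,0,0],"twist":0},{"travel":[-0.15,0,0],"twist":0},{"travel":[-0.15,0,0],"twist":0},{"travel":[-0.15,0,0],"twist":0},{"travel":[-0.15,0,0],"twist":0},{"travel":[0,0,0],"twist":0},{"travel":[0,0,0],"twist":0}]}}

```text
time: 6.45
tcp_pos: [0.6438, 0.0073, 0.2786]
ee_rot: [[0.001, 0.998, -0.07], [0.0, -0.07, -0.998], [-1.0, 0.001, -0.0]]
ft_force: [4.9, 0.3, -5.5]
gripper_width: 0.0305
```

Emit:
{"method": "carry_out", "body": {"plan": [{"travel":[-0.1,0,0],"twist":0},{"travel":[-0.1,0,0],"twist":0},{"travel":[-0.08,0,0],"twist":0},{"travel":[-0.05,0,0],"twist":0},{"travel":[0,0,0],"twist":0},{"travel":[0,0,0],"twist":0}]}}

```text
time: 7.2
tcp_pos: [0.6438, 0.0074, 0.2956]
ee_rot: [[0.001, 0.998, -0.07], [-0.0, -0.07, -0.998], [-1.0, 0.001, -0.0]]
ft_force: [5.0, 0.0, -4.5]
gripper_width: 0.0305
```

Run:
```python
from cell import *
import cv2,numpy as np
print(get_obs()["tcp_pos"],get_obs()["ft_force"])
b=grab_frame("scene")[90:250,200:360,::-1]
cv2.imwrite("pics/a3.png",cv2.resize(b,(560,560),interpolation=2))
```

```text
[0.64376458 0.00735943 0.29557297] [ 5.0449578   0.01582087 -4.47300055]
```

View pics/a3.png

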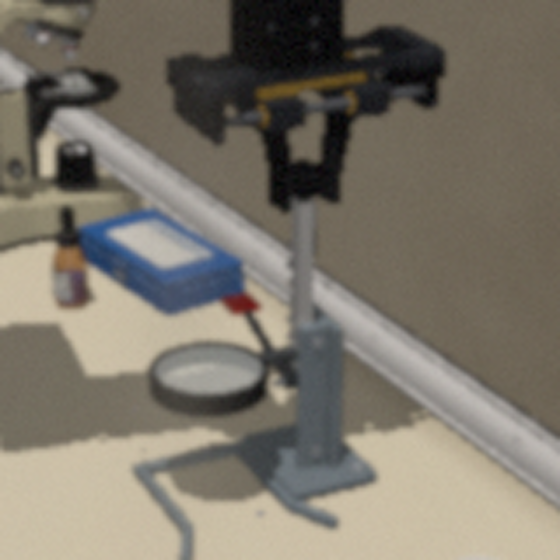

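Emit:
{"method": "carry_out", "body": {"plan": [{"travel":[0.03,0,0],"twist":0},{"travel":[0.03,0,0],"twist":0},{"travel":[0.02,0,0],"twist":0},{"travel":[0,0,0],"twist":0},{"travel":[0,0,0],"twist":0},{"travel":[0,0,0],"twist":0}]}}

```text
time: 8.0
tcp_pos: [0.6437, 0.0074, 0.2916]
ee_rot: [[0.001, 0.998, -0.07], [-0.0, -0.07, -0.998], [-1.0, 0.001, -0.0]]
ft_force: [5.0, -0.5, -3.4]
gripper_width: 0.0306
```

Emit:
{"method": "carry_out", "body": {"plan": [{"travel":[0,0,0],"twist":0},{"travel":[0,0,0],"twist":0},{"travel":[0,0,0],"twist":0},{"travel":[0,0,0],"twist":0},{"travel":[0,0,0],"twist":0},{"travel":[0,0,0],"twist":0}], "fingers": 1}}

```text
time: 8.75
tcp_pos: [0.6433, 0.0074, 0.2918]
ee_rot: [[-0.0, 0.998, -0.07], [-0.0, -0.07, -0.998], [-1.0, -0.0, 0.0]]
ft_force: [-0.7, -0.7, 0.4]
gripper_width: 0.0817
```

Run:
```python
from cell import *
import cv2,numpy as np
print(get_obs()["tcp_pos"],get_obs()["ft_force"])
b=grab_frame("scene")[90:250,200:360,::-1]
cv2.imwrite("pics/a4.png",cv2.resize(b,(560,560),interpolation=2))
```

```text
[0.64329052 0.0073903  0.29176342] [-0.72182829 -0.66461884  0.36730926]
```

View pics/a4.png

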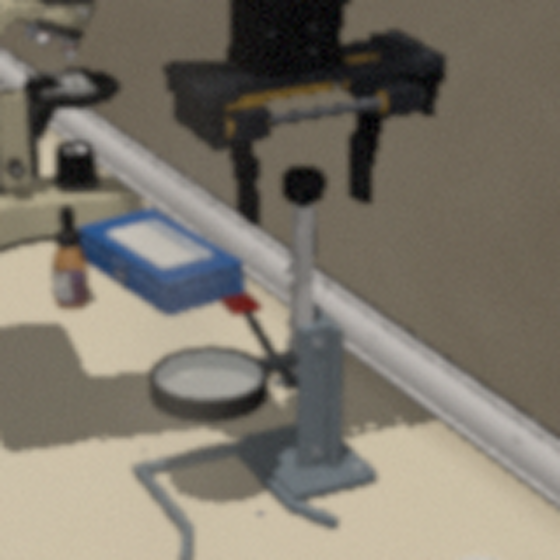

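Run:
```python
from h import *
T=cv2.imread("pics/top0.png").astype(int);B,G,R=T[...,0],T[...,1],T[...,2]
b=[x for x in blobs(T,(R>145)&(B>R-14),(315,195,375,225)) if x[0]>100]
for x in b:
    r=cv2.minAreaRect(np.argwhere(x[3])[:,::-1].astype(np.float32));c=cv2.boxPoints(r)
    w=np.array([plane("top",q,.005)[:2] for q in c]);print(x[0],w.round(4))
    for i in range(4):
        v=w[(i+1)%4]-w[i];print(np.linalg.norm(v),np.degrees(np.arctan2(-v[0],v[1])))
bl=[x for x in blobs(T,(B>75)&(B>R+30)&(B>G+25),(340,195,375,225))]
for x in bl: print(x[:3],plane("top",x[2],.044))
W=T[...,2]-np.median(T[...,2])
# brighter-than-bench strip centroids per column
for u in range(322,350,3):
    col=(B-R)[190:225,u].astype(float); base=np.median(col);w=np.clip(col-base-8,0,None);v=(w*np.arange(190,225)).sum()/w.sum();print(u,v.round(2),plane("top",(u,v),.005)[:2].round(4))
print(proj("scene",[[.6415,.0085,.24],[.6415,.0085,.225]]))
```

```text
505 [[ 0.5493 -0.2031]
 [ 0.5867 -0.2079]
 [ 0.5696 -0.3444]
 [ 0.5323 -0.3392]]
0.037766417616633234 -97.30895998262494
0.13757312118683265 172.83790901403253
0.03763224793035377 82.07788324552331
0.13717082298108715 -7.104717670951284
(np.int32(66), [354, 208, 14, 7], [360.53, 210.85]) [ 0.55276491 -0.31447997  0.044     ]
322 205.64 [ 0.5679 -0.2213]
325 206.52 [ 0.5658 -0.2291]
328 206.86 [ 0.5651 -0.2368]
331 207.52 [ 0.5636 -0.2445]
334 208.06 [ 0.5624 -0.2522]
337 208.5 [ 0.5614 -0.2599]
340 209.22 [ 0.5597 -0.2676]
343 209.73 [ 0.5586 -0.2753]
346 209.93 [ 0.5583 -0.283 ]
349 210.33 [ 0.5575 -0.2907]
[[286.29001098 141.96400219]
 [286.22763202 147.44009598]]
```

Emit:
{"method": "carry_out", "body": {"plan": [{"travel":[-0.4,0,0],"twist":0},{"travel":[-0.4,0,0],"twist":0},{"travel":[0,0,0],"twist":0}]}}

```text
time: 9.18
tcp_pos: [0.6443, 0.0073, 0.3335]
ee_rot: [[0.004, 0.998, -0.07], [-0.001, -0.07, -0.998], [-1.0, 0.004, 0.0]]
ft_force: [0.9, 0.7, 0.1]
gripper_width: 0.0871
```

Emit:
{"method": "carry_out", "body": {"plan": [{"travel":[0,-0.17,0.82],"twist":0},{"travel":[0,-0.17,0.82],"twist":0},{"travel":[0,-0.17,0.82],"twist":0},{"travel":[0.6,-0.17,0.82],"twist":0},{"travel":[0.6,-0.17,0.82],"twist":0},{"travel":[0.6,-0.17,0.82],"twist":0},{"travel":[0.6,-0.17,0.82],"twist":0},{"travel":[0.6,-0.17,0.82],"twist":0},{"travel":[0.6,0,0],"twist":4.5},{"travel":[0,0,0],"twist":0},{"travel":[0,0,0],"twist":0},{"travel":[0,0,0],"twist":0}]}}

```text
time: 10.68
tcp_pos: [0.5536, -0.3149, 0.1532]
ee_rot: [[0.002, 0.989, -0.146], [-0.002, -0.146, -0.989], [-1.0, 0.002, 0.001]]
ft_force: [-0.2, 0.5, 0.4]
gripper_width: 0.0867
```

Run:
```python
from cell import *
import cv2,numpy as np
print(get_obs()["tcp_pos"],get_obs()["ft_force"])
b=grab_frame("scene")[180:340,230:390,::-1]
cv2.imwrite("pics/b1.png",cv2.resize(b,(560,560),interpolation=2))
```

```text
[ 0.55355036 -0.3148652   0.15323871] [-0.21583522  0.46068523  0.41260328]
```

View pics/b1.png

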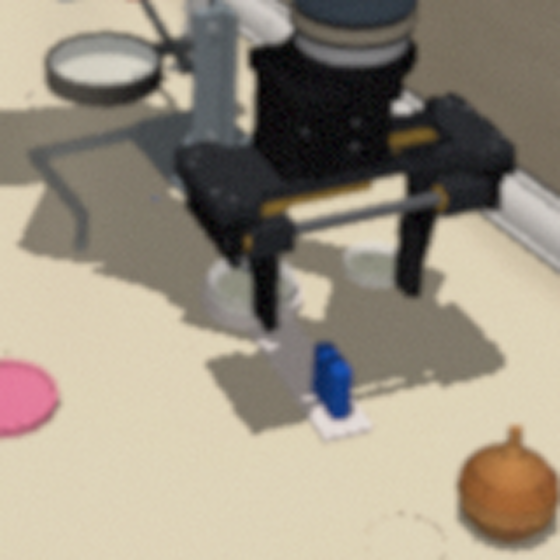

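Emit:
{"method": "carry_out", "body": {"plan": [{"travel":[0.5,0,0],"twist":0},{"travel":[0.5,0,0],"twist":0},{"travel":[0.3,0,0],"twist":0},{"travel":[0.14,0,0],"twist":0},{"travel":[0,0,0],"twist":0},{"travel":[0,0,0],"twist":0}]}}

```text
time: 11.48
tcp_pos: [0.5531, -0.3154, 0.0806]
ee_rot: [[0.001, 0.989, -0.148], [-0.001, -0.148, -0.989], [-1.0, 0.001, 0.001]]
ft_force: [0.2, 1.2, 1.1]
gripper_width: 0.087
```

Emit:
{"method": "carry_out", "body": {"plan": [{"travel":[0,0,0],"twist":0},{"travel":[0,0,0],"twist":0},{"travel":[0,0,0],"twist":0},{"travel":[0,0,0],"twist":0},{"travel":[0,0,0],"twist":0},{"travel":[0,0,0],"twist":0},{"travel":[0,0,0],"twist":0},{"travel":[0,0,0],"twist":0},{"travel":[0,0,0],"twist":0}], "fingers": 0, "newtons": 12}}

```text
time: 12.6
tcp_pos: [0.5527, -0.3151, 0.0797]
ee_rot: [[0.0, 0.989, -0.148], [-0.0, -0.148, -0.989], [-1.0, 0.0, 0.0]]
ft_force: [-0.0, 0.7, -0.5]
gripper_width: 0.0141
```

Run:
```python
from cell import *
import cv2,numpy as np
print(get_obs()["tcp_pos"],get_obs()["ft_force"],get_obs()["gripper_width"])
t=grab_frame("top");cv2.imwrite("pics/top1.png",t[:,:,::-1])
b=t[130:270,170:380,::-1]
cv2.imwrite("pics/b2.png",cv2.resize(b,None,fx=3.7,fy=3.7,interpolation=2))
```

```text
[ 0.55271268 -0.31510592  0.07973274] [-0.03808054  0.74682157 -0.50072019] 0.014054072888238645
```

View pics/b2.png

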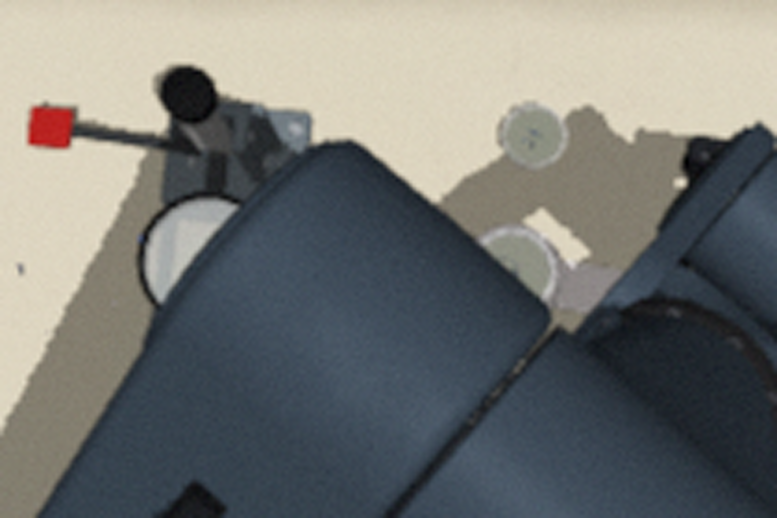

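Run:
```python
from h import *
T=cv2.imread("pics/top0.png").astype(float);g=T[...,2]
def band(u,v0,v1):
    c=g[v0:v1,u];base=np.percentile(c,85);w=np.clip(base-c-25,0,None)
    return (w*np.arange(v0,v1)).sum()/w.sum()
for u in range(235,250,2):
    v=band(u,216,232);v2=band(u,184,195) if u>=252 else np.nan
    print("low",u,round(v,2),plane("top",(u,v),.009)[:2].round(4))
for u in range(243,258,2):
    v=band(u,184,196);print("up",u,round(v,2),plane("top",(u,v),.009)[:2].round(4))
print(g[214:230,240].astype(int),g[180:198,252].astype(int))
```

```text
low 235 220.33 [0.5241 0.0009]
low 237 219.82 [ 0.5255 -0.0042]
low 239 219.23 [ 0.5272 -0.0093]
low 241 219.12 [ 0.5276 -0.0144]
low 243 221.74 [ 0.521  -0.0198]
low 245 222.1 [ 0.5202 -0.0249]
low 247 222.43 [ 0.5194 -0.0301]
low 249 222.83 [ 0.5185 -0.0352]
up 243 192.46 [ 0.5966 -0.0172]
up 245 187.4 [ 0.6099 -0.0219]
up 247 187.62 [ 0.6094 -0.0271]
up 249 187.69 [ 0.6094 -0.0322]
up 251 187.58 [ 0.6098 -0.0374]
up 253 189.96 [ 0.6037 -0.0428]
up 255 189.49 [ 0.6051 -0.0479]
up 257 188.58 [ 0.6076 -0.053 ]
[123  82  21  14  73 136 119  68  80  74 127 158 160 160 154 163] [104 102 118 127 130 131 132 139 111  68  76  68 125 159 159 159 162 159]
```

Emit:
{"method": "carry_out", "body": {"plan": [{"travel":[0,-0.02,-0.08],"twist":0},{"travel":[0,-0.04,-0.15],"twist":-0.5},{"travel":[0,-0.04,-0.16],"twist":-0.9},{"travel":[0,-0.04,-0.16],"twist":-0.9},{"travel":[0,-0.04,-0.16],"twist":-0.9},{"travel":[0,-0.04,-0.15],"twist":-0.9},{"travel":[0,-0.03,-0.09],"twist":-0.9},{"travel":[0,0,0],"twist":0},{"travel":[0,0,0],"twist":0}]}}

```text
time: 13.78
tcp_pos: [0.5458, -0.2663, 0.0797]
ee_rot: [[-0.001, 0.998, -0.061], [0.0, -0.061, -0.998], [-1.0, -0.001, -0.0]]
ft_force: [0.1, 0.8, 0.2]
gripper_width: 0.0142
```

Run:
```python
from cell import *
import cv2,numpy as np
print(get_obs()["tcp_pos"],get_obs()["ft_force"],get_obs()["gripper_width"])
t=grab_frame("top");cv2.imwrite("pics/top2.png",t[:,:,::-1])
b=t[130:270,170:380,::-1]
cv2.imwrite("pics/b3.png",cv2.resize(b,None,fx=3.7,fy=3.7,interpolation=2))
b=grab_frame("scene")[180:340,230:390,::-1]
cv2.imwrite("pics/b4.png",cv2.resize(b,(560,560),interpolation=2))
```

```text
[ 0.54575811 -0.26629083  0.07973357] [0.13217949 0.83944184 0.16553792] 0.01419759352114407
```

View pics/b3.png

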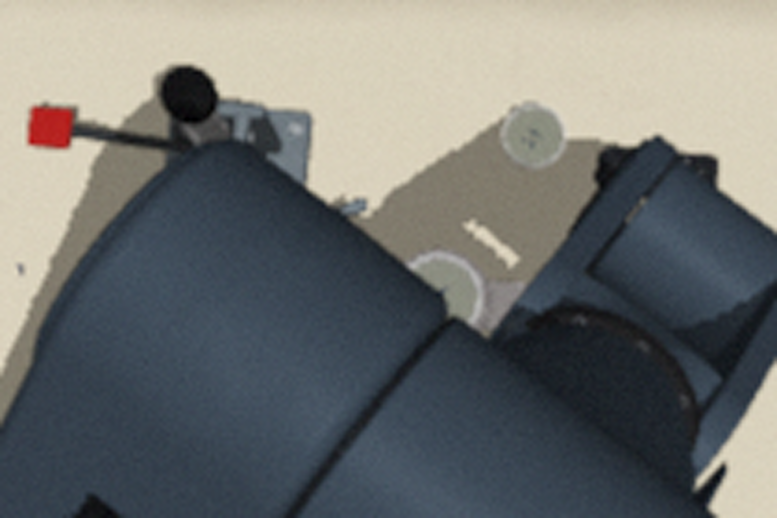

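View pics/b4.png

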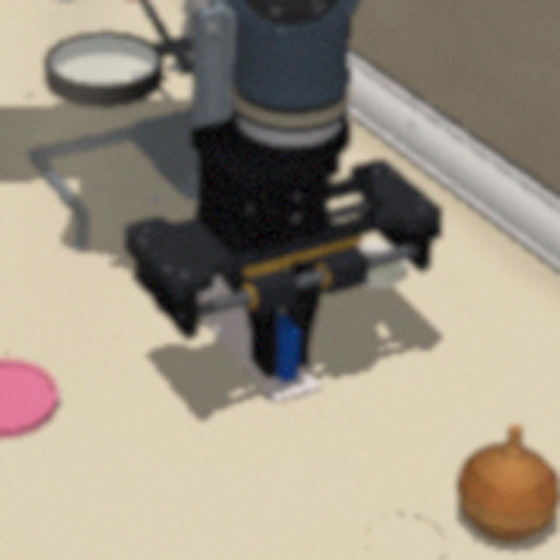

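Emit:
{"method": "carry_out", "body": {"plan": [{"travel":[0,0.03,-0.08],"twist":0},{"travel":[0,0,-0.16],"twist":0},{"travel":[0,0,-0.16],"twist":0},{"travel":[0,0,-0.16],"twist":0},{"travel":[0,0,-0.16],"twist":0},{"travel":[0,0,-0.16],"twist":0},{"travel":[0,0,-0.16],"twist":0},{"travel":[0,0,-0.16],"twist":0},{"travel":[0,0,-0.1],"twist":0},{"travel":[0,0,0],"twist":0}]}}

```text
time: 15.12
tcp_pos: [0.5513, -0.201, 0.0797]
ee_rot: [[-0.0, 0.998, -0.061], [0.0, -0.061, -0.998], [-1.0, -0.0, -0.0]]
ft_force: [-1.6, 1.0, -0.8]
gripper_width: 0.0141
```

Emit:
{"method": "carry_out", "body": {"plan": [{"travel":[0,0,-0.08],"twist":0},{"travel":[0,0,-0.12],"twist":0},{"travel":[0,0,-0.12],"twist":0},{"travel":[0,0,-0.12],"twist":0},{"travel":[0,0,-0.08],"twist":0},{"travel":[0,0,0],"twist":0}]}}

```text
time: 15.88
tcp_pos: [0.5529, -0.1751, 0.0797]
ee_rot: [[-0.0, 0.998, -0.061], [0.0, -0.061, -0.998], [-1.0, -0.0, -0.0]]
ft_force: [0.6, -0.0, -0.4]
gripper_width: 0.0138
```

Run:
```python
from cell import *
import cv2,numpy as np
o=get_obs();print(o["tcp_pos"],o["ft_force"],o["torque"],o["gripper_width"])
b=grab_frame("scene")[180:340,230:390,::-1]
cv2.imwrite("pics/b5.png",cv2.resize(b,(560,560),interpolation=2))
```

```text
[ 0.55293233 -0.1751028   0.07974308] [ 0.55412758 -0.0136712  -0.42488332] [-0.03474211  0.01983688  0.01776633] 0.013775034166358295
```

View pics/b5.png

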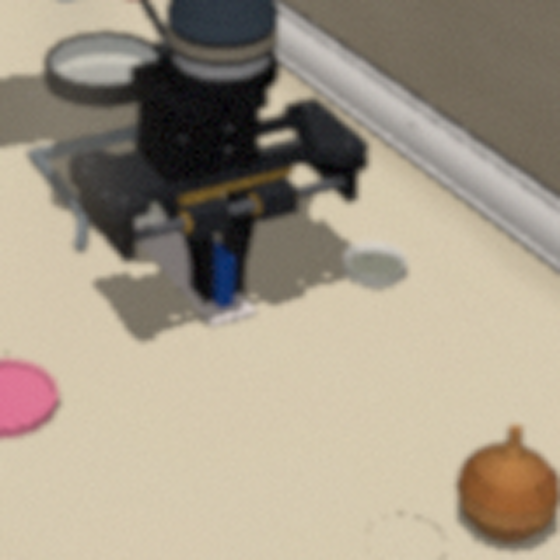

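Emit:
{"method": "carry_out", "body": {"plan": [{"travel":[0,0,-0.08],"twist":0},{"travel":[0,0,-0.12],"twist":0},{"travel":[0,0,-0.12],"twist":0},{"travel":[0,0,-0.12],"twist":0},{"travel":[0,0,-0.08],"twist":0},{"travel":[0,0,0],"twist":0}]}}

```text
time: 16.68
tcp_pos: [0.5545, -0.1492, 0.0797]
ee_rot: [[-0.0, 0.998, -0.061], [0.0, -0.061, -0.998], [-1.0, -0.0, -0.0]]
ft_force: [-0.4, 0.1, -1.2]
gripper_width: 0.0137
```

Emit:
{"method": "carry_out", "body": {"plan": [{"travel":[0,0,-0.08],"twist":0},{"travel":[0,0,-0.12],"twist":0},{"travel":[0,0,-0.12],"twist":0},{"travel":[0,0,-0.08],"twist":0},{"travel":[0,0,0],"twist":0}]}}

```text
time: 17.3
tcp_pos: [0.5558, -0.1292, 0.0797]
ee_rot: [[-0.0, 0.998, -0.061], [0.0, -0.061, -0.998], [-1.0, -0.0, -0.0]]
ft_force: [-0.8, 0.8, -0.6]
gripper_width: 0.0141
```

Emit:
{"method": "carry_out", "body": {"plan": [{"travel":[0,0,-0.05],"twist":0},{"travel":[0,0,-0.05],"twist":0},{"travel":[0,0,-0.05],"twist":0},{"travel":[0,0,-0.04],"twist":0},{"travel":[0,0,0],"twist":0}]}}

```text
time: 17.92
tcp_pos: [0.5563, -0.12, 0.0797]
ee_rot: [[-0.0, 0.998, -0.061], [0.0, -0.061, -0.998], [-1.0, -0.0, -0.0]]
ft_force: [0.7, 0.7, -1.1]
gripper_width: 0.0136
```

Emit:
{"method": "carry_out", "body": {"plan": [{"travel":[0,0,-0.03],"twist":0},{"travel":[0,0,-0.03],"twist":0},{"travel":[0,0,0],"twist":0},{"travel":[0,0,0],"twist":0}]}}

```text
time: 18.42
tcp_pos: [0.5565, -0.1172, 0.0797]
ee_rot: [[-0.0, 0.998, -0.061], [0.0, -0.061, -0.998], [-1.0, -0.0, -0.0]]
ft_force: [0.7, 1.9, -0.5]
gripper_width: 0.0141
```

Emit:
{"method": "carry_out", "body": {"plan": [{"travel":[0,0,-0.03],"twist":0},{"travel":[0,0,-0.03],"twist":0},{"travel":[0,0,0],"twist":0},{"travel":[0,0,0],"twist":0}]}}

```text
time: 18.92
tcp_pos: [0.5567, -0.1142, 0.0797]
ee_rot: [[-0.0, 0.998, -0.061], [0.0, -0.061, -0.998], [-1.0, -0.0, -0.0]]
ft_force: [-1.1, 0.6, -1.1]
gripper_width: 0.014
```

Emit:
{"method": "carry_out", "body": {"plan": [{"travel":[0,0,-0.03],"twist":0},{"travel":[0,0,-0.03],"twist":0},{"travel":[0,0,0],"twist":0},{"travel":[0,0,0],"twist":0}]}}

```text
time: 19.42
tcp_pos: [0.5579, -0.1136, 0.0803]
ee_rot: [[0.003, 0.998, -0.059], [-0.004, -0.059, -0.998], [-1.0, 0.003, 0.004]]
ft_force: [-1.5, -8.5, 0.5]
gripper_width: 0.0137
```

Run:
```python
from cell import *
import cv2,numpy as np
o=get_obs();print(o["tcp_pos"],o["ft_force"],o["torque"],o["gripper_width"])
b=grab_frame("scene")[160:300,220:360,::-1]
cv2.imwrite("pics/b6.png",cv2.resize(b,(560,560),interpolation=2))
```

```text
[ 0.55790605 -0.11363272  0.08030684] [-1.48538949 -8.4506799   0.50257286] [-1.42727026  0.30187408  0.09985163] 0.013684274483574925
```

View pics/b6.png

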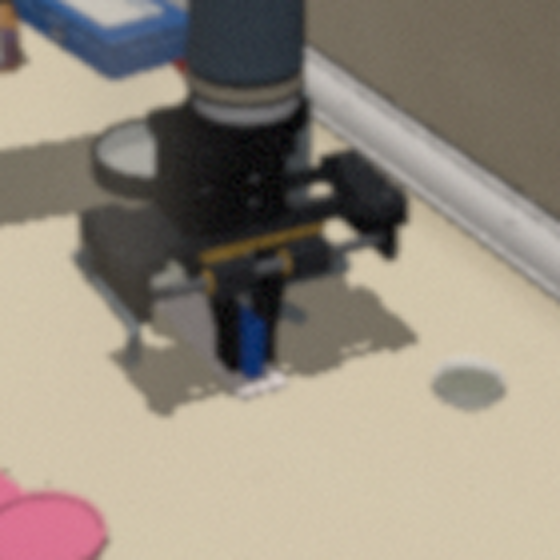

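Emit:
{"method": "carry_out", "body": {"plan": [{"travel":[0,0,0.03],"twist":0},{"travel":[0,0,0],"twist":0},{"travel":[0,0,0],"twist":0}]}}

```text
time: 19.85
tcp_pos: [0.5574, -0.1138, 0.08]
ee_rot: [[0.001, 0.998, -0.06], [-0.002, -0.06, -0.998], [-1.0, 0.002, 0.002]]
ft_force: [-0.1, -6.1, 0.6]
gripper_width: 0.0137
```

Emit:
{"method": "carry_out", "body": {"plan": [{"travel":[0,0,0],"twist":0},{"travel":[0,0,0],"twist":0},{"travel":[0,0,0],"twist":0},{"travel":[0,0,0],"twist":0},{"travel":[0,0,0],"twist":0},{"travel":[0,0,0],"twist":0}], "fingers": 0.8}}

```text
time: 20.6
tcp_pos: [0.5568, -0.1128, 0.0797]
ee_rot: [[-0.0, 0.998, -0.061], [0.0, -0.061, -0.998], [-1.0, -0.0, -0.0]]
ft_force: [-0.3, -0.0, -0.6]
gripper_width: 0.0647
```

Emit:
{"method": "carry_out", "body": {"plan": [{"travel":[-0.2,0,0],"twist":0},{"travel":[-0.6,0,0],"twist":0},{"travel":[-0.8,0,0],"twist":0},{"travel":[-0.9,0,0],"twist":0},{"travel":[-0.9,0,0],"twist":0},{"travel":[-0.9,0,0],"twist":0},{"travel":[-0.9,0,0],"twist":0},{"travel":[-0.4,0,0],"twist":0},{"travel":[0,0,0],"twist":0}], "fingers": 0}}

```text
time: 21.72
tcp_pos: [0.5573, -0.113, 0.3622]
ee_rot: [[0.005, 0.998, -0.061], [-0.002, -0.061, -0.998], [-1.0, 0.005, 0.002]]
ft_force: [-0.7, 0.1, 0.0]
gripper_width: 0.0005
```

Run:
```python
from cell import *
import cv2,numpy as np
o=get_obs();print(o["tcp_pos"],o["ft_force"],o["torque"],o["gripper_width"])
b=grab_frame("scene")[130:300,200:400,::-1];cv2.imwrite("pics/b7.png",cv2.resize(b,None,fx=3.5,fy=3.5,interpolation=2))
t=grab_frame("top");cv2.imwrite("pics/top3.png",t[:,:,::-1])
cv2.imwrite("pics/b8.png",cv2.resize(t[130:270,165:375,::-1],None,fx=3.8,fy=3.8,interpolation=2))
```

```text
[ 0.55726795 -0.11295472  0.36222759] [-0.67107497  0.14207227  0.02105824] [-0.07992499  0.07343799 -0.00890866] 0.0004613233349941861
```

View pics/b7.png

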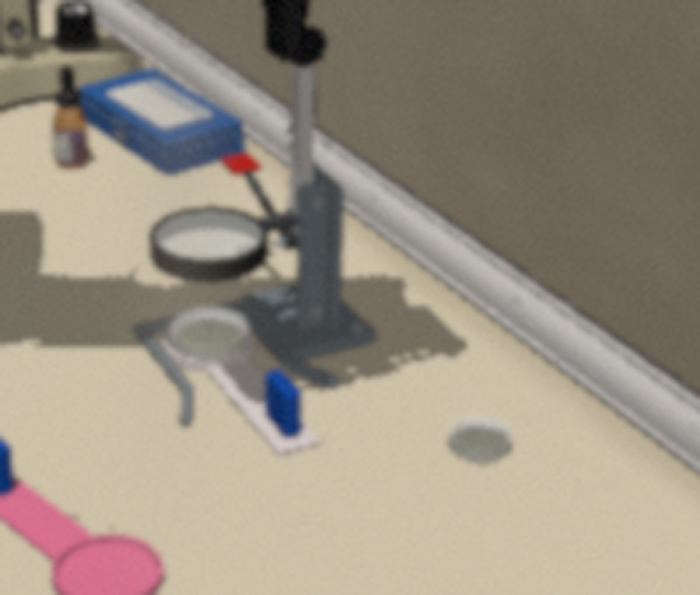

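View pics/b8.png

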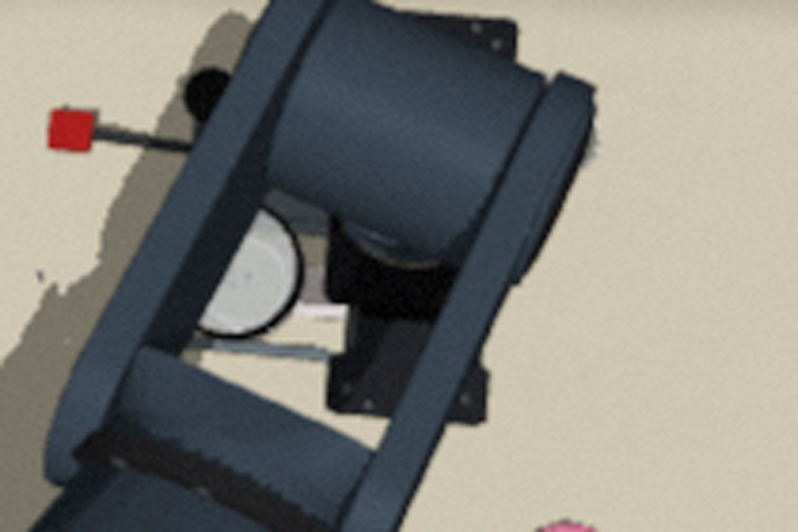

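Emit:
{"method": "carry_out", "body": {"plan": [{"travel":[0,0.2,-0.5],"twist":0},{"travel":[0,0.25,-0.8],"twist":0},{"travel":[0,0.25,-0.8],"twist":0},{"travel":[0,0.25,-0.8],"twist":0},{"travel":[0,0.25,-0.8],"twist":0},{"travel":[0,0.22,-0.7],"twist":0},{"travel":[0,0.14,-0.44],"twist":0},{"travel":[0,0,0],"twist":0},{"travel":[0,0,0],"twist":0}]}}

```text
time: 22.95
tcp_pos: [0.6491, 0.1229, 0.3591]
ee_rot: [[-0.002, 0.998, -0.062], [-0.001, -0.062, -0.998], [-1.0, -0.002, 0.001]]
ft_force: [-0.6, 0.9, -0.6]
gripper_width: 0.0005
```

Emit:
{"method": "carry_out", "body": {"plan": [{"travel":[0.4,0,-0.02],"twist":0},{"travel":[0.7,0,0],"twist":0},{"travel":[0.8,0,0],"twist":0},{"travel":[0.8,0,0],"twist":0},{"travel":[0.5,0,0],"twist":0},{"travel":[0.28,0,0],"twist":0},{"travel":[0,0,0],"twist":0},{"travel":[0,0,0],"twist":0}]}}

```text
time: 23.95
tcp_pos: [0.6504, 0.1246, 0.1871]
ee_rot: [[0.003, 0.998, -0.062], [-0.0, -0.062, -0.998], [-1.0, 0.003, -0.0]]
ft_force: [0.8, -0.1, 0.5]
gripper_width: 0.0006
```

Run:
```python
from cell import *
import cv2,numpy as np
o=get_obs();print(o["tcp_pos"],o["ft_force"],o["gripper_width"])
b=grab_frame("scene")[110:250,200:360,::-1];cv2.imwrite("pics/d1.png",cv2.resize(b,None,fx=4,fy=4,interpolation=2))
```

```text
[0.65038104 0.12458981 0.18713615] [ 0.7771157  -0.12983165  0.50274948] 0.0006109081266107198
```

View pics/d1.png

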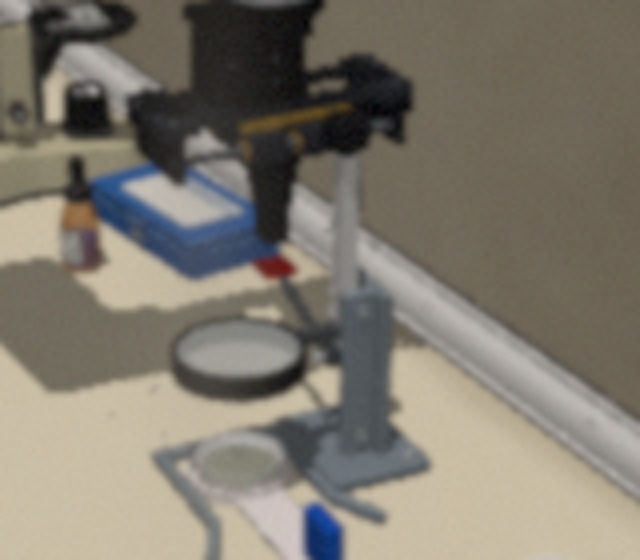

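Emit:
{"method": "carry_out", "body": {"plan": [{"travel":[0.15,0,0],"twist":0},{"travel":[0.15,0,0],"twist":0},{"travel":[0.15,0,0],"twist":0},{"travel":[0.15,0,0],"twist":0},{"travel":[0.15,0,0],"twist":0},{"travel":[0.08,0,0],"twist":0},{"travel":[0.03,0,0],"twist":0},{"travel":[0,0,0],"twist":0},{"travel":[0,0,0],"twist":0},{"travel":[0,0,0],"twist":0},{"travel":[0,0,0],"twist":0},{"travel":[0,0,0],"twist":0}]}}

```text
time: 25.5
tcp_pos: [0.6496, 0.1248, 0.1428]
ee_rot: [[0.0, 0.998, -0.061], [-0.0, -0.061, -0.998], [-1.0, 0.0, 0.0]]
ft_force: [1.8, 3.0, 2.6]
gripper_width: 0.0005
```

Emit:
{"method": "carry_out", "body": {"plan": [{"travel":[0,0,0],"twist":0},{"travel":[0,0,0],"twist":0},{"travel":[0,0,0],"twist":0},{"travel":[0,0,0],"twist":0},{"travel":[0,0,0],"twist":0},{"travel":[0,0,0],"twist":0},{"travel":[0,0,0],"twist":0},{"travel":[0,0,0],"twist":0}]}}

```text
time: 26.5
tcp_pos: [0.6495, 0.1248, 0.1428]
ee_rot: [[0.0, 0.998, -0.061], [-0.0, -0.061, -0.998], [-1.0, 0.0, 0.0]]
ft_force: [-0.1, 0.3, 3.2]
gripper_width: 0.001
```

Run:
```python
from cell import *
import cv2,numpy as np
o=get_obs();print(o["tcp_pos"],o["ft_force"],o["gripper_width"])
b=grab_frame("scene")[110:250,200:360,::-1];cv2.imwrite("pics/d2.png",cv2.resize(b,None,fx=4,fy=4,interpolation=2))
```

```text
[0.64954042 0.12484063 0.14277351] [-0.1193072   0.32682471  3.1684223 ] 0.0009539462628380499
```

View pics/d2.png

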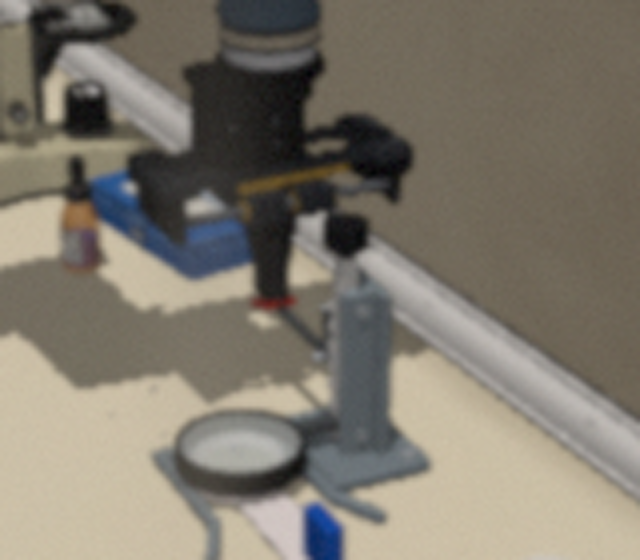

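Emit:
{"method": "carry_out", "body": {"plan": [{"travel":[0,0,0],"twist":0},{"travel":[0,0,0],"twist":0},{"travel":[0,0,0],"twist":0},{"travel":[0,0,0],"twist":0},{"travel":[-0.2,0,0],"twist":0},{"travel":[-0.3,0,0],"twist":0},{"travel":[-0.5,0,0],"twist":0},{"travel":[-0.7,0,0],"twist":0},{"travel":[-0.8,0,0],"twist":0},{"travel":[-0.8,0,0],"twist":0},{"travel":[-0.5,0,0],"twist":0},{"travel":[0,0,0],"twist":0}]}}

```text
time: 28.05
tcp_pos: [0.6501, 0.1251, 0.3359]
ee_rot: [[0.005, 0.998, -0.061], [0.0, -0.061, -0.998], [-1.0, 0.005, -0.001]]
ft_force: [0.0, -0.1, -0.4]
gripper_width: 0.0005
```

Emit:
{"method": "carry_out", "body": {"plan": [{"travel":[0,-0.4,-0.7],"twist":0},{"travel":[0,-0.4,-0.7],"twist":0},{"travel":[0,-0.4,-0.7],"twist":0},{"travel":[0,-0.4,-0.7],"twist":0},{"travel":[0,-0.4,-0.7],"twist":0},{"travel":[0,-0.4,-0.7],"twist":0},{"travel":[0,-0.2,-0.3],"twist":0},{"travel":[0,0,0],"twist":0},{"travel":[0,0,0],"twist":0}]}}

```text
time: 29.18
tcp_pos: [0.5341, 0.3563, 0.3323]
ee_rot: [[-0.0, 0.998, -0.062], [-0.001, -0.062, -0.998], [-1.0, -0.0, 0.001]]
ft_force: [0.7, -0.1, 0.2]
gripper_width: 0.0008
```

Run:
```python
from cell import *
import cv2,numpy as np
o=get_obs();print(o["time"],o["tcp_pos"],o["ft_force"],o["gripper_width"])
s=grab_frame("scene")[:,:,::-1];cv2.imwrite("pics/scene9.png",s);t=grab_frame("top")[:,:,::-1];cv2.imwrite("pics/top9.png",t)
cv2.imwrite("pics/e1.png",cv2.resize(s[150:320,180:400],None,fx=3.5,fy=3.5,interpolation=2))
cv2.imwrite("pics/e2.png",cv2.resize(t[130:270,165:375],None,fx=3.8,fy=3.8,interpolation=2))
```

```text
29.175 [0.53412443 0.35630257 0.33234326] [ 0.6601228  -0.14474792  0.15364573] 0.0007553092457865777
```

View pics/e1.png

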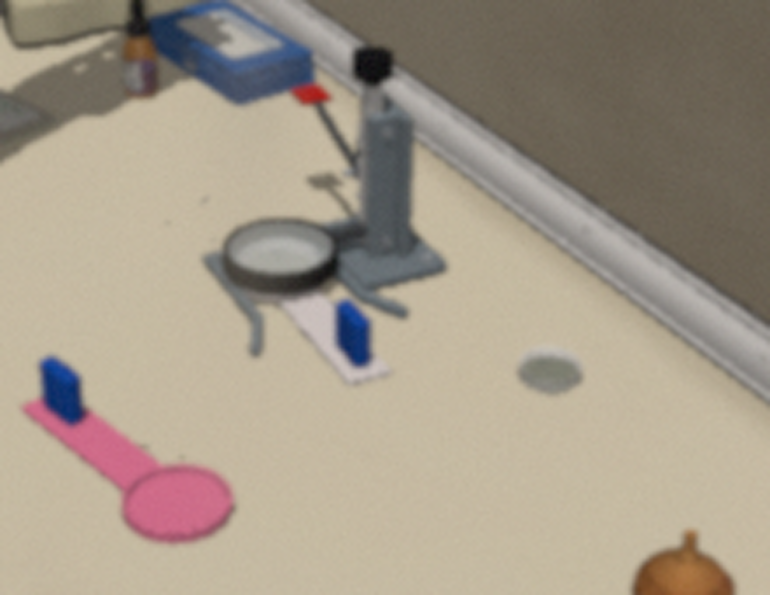

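View pics/e2.png

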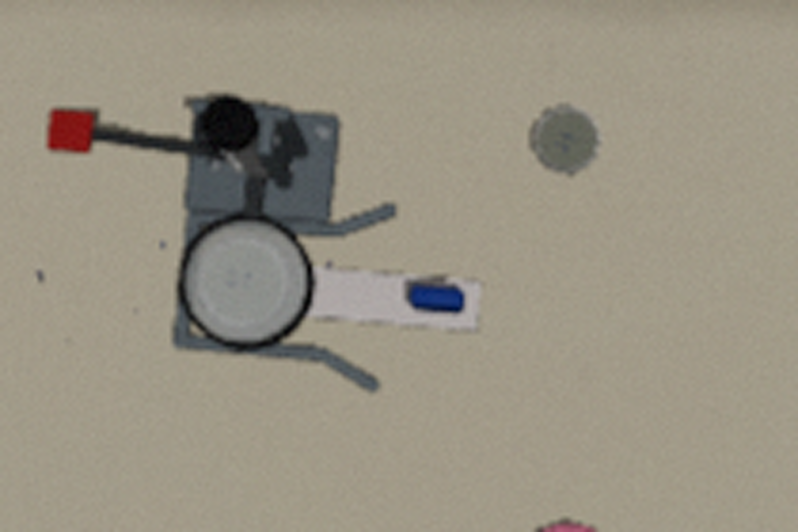

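Run:
```python
from h import *
from cell import close_job
T=cv2.imread("pics/top9.png").astype(int);B,G,R=T[...,0],T[...,1],T[...,2]
for x in blobs(T,(B>75)&(B>R+30)&(B>G+25),(265,195,300,220)): print(x[:3],plane("top",x[2],.044))
S0=cv2.imread("pics/scene0.png").astype(int);S=cv2.imread("pics/scene9.png").astype(int)
for I in(S0,S):
    m=(I.max(2)<45);print([b[:3] for b in blobs(I,m,(278,160,296,178))])
    m=(I[...,2]>100)&(I[...,1]<60);print([b[:3] for b in blobs(I,m,(260,170,275,184))])
print(close_job())
```

```text
(np.int32(71), [273, 205, 14, 6], [279.44, 207.66]) [ 0.5557686  -0.11290899  0.044     ]
[(np.int32(79), [282, 164, 10, 10], [286.19, 168.15])]
[(np.int32(31), [264, 174, 9, 5], [267.9, 176.23])]
[(np.int32(80), [282, 164, 10, 10], [286.23, 168.1])]
[(np.int32(28), [265, 174, 8, 5], [268.14, 176.32])]
the job is handed in; nothing more can be done
None
```

The job is done and handed in at about 29 s of the 72 s allowed; the hand-in gives no verdict.

- **Raising:** I lifted the magnifier about 76 mm by the knob, lowered it about 4 mm and let go. The pawl held it: the knob appeared within half a pixel of where the top notch (0.072 m) should put it.
- **Carrier:** I slid the white carrier in by its tab until it pressed on the end stop with about 8 N, then released it.
- **Lowering:** I held the red lever down until the lens had sunk over the dish, then released it and moved the arm clear.

In the last pictures, the knob and pad are within about 0.3 px of their starting positions, so the lens is fully down and the lever is back at rest. The tab is at (0.556, -0.113), matching where the carrier met the stop. The dish sits upright and centred under the lens, and I touched neither the onion, the pink carrier nor the small dish.

**Checks that disagreed:**
- **Stand angle:** separate estimates ranged from about -2.2° to -4.7°, with one poor edge reading at +0.7°. I used about -3.5°, and the carrier ran in with no noticeable side force.
- **End stop:** it came about 2 to 3 mm further in than I had predicted.
- **Lifting force:** readings taken at pauses in the lift showed only about 5 N, not the stated 12 N.

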